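Flip a cart frame's kickstand down and hold the frame upright

TASK

The green cart frame leans back on the rests of its blue jig. While it stays leaning there, flip its yellow kickstand down until it snaps past centre and stays fully down; then grip the frame's post near the top, raise the frame until it stands upright, and finish still gripping it there, so that the fitter can mark the kickstand's foot. Do not push the frame past upright so far that it comes down on the kickstand, and leave the tin, the wrench and the offcut where they are.

Things in the scene. Friction and masses are not known exactly. Their poses are not given: they have to be found in the camera images.
- jig: Blue jig fixed to the bench: base plate 100 (its x) x 340 (its y) x 12 mm; origin on the bench under the plate's centre, z up. Two rest uprights, 22 mm (y) by 10 mm (x), at x = -45 mm, y = -90 and 0 mm, reach 127 mm above the bench. Trunnion blocks 50 mm high at y = -150 and +150 mm carry the green frame.
- lean_axis (a point): Mid-point of the line about which the frame leans: 30 mm above the jig's origin; the line runs along the jig's y axis. Axes as the jig's.
- frame (a joint): Lean of the green frame about lean_axis, rad: 0 upright, -0.26 lying back on the rests (leaning to the jig's -x side), positive leaning to +x, the kickstand's side; stops at +0.17, where the foot meets the bench. Mass 0.75 to 1 kg, off to the -x side (steel hub): let go, it falls back on the rests. Its 28 mm round tube runs along y, 120 mm above the bench when upright.
- post_grip (a point): Grip point inside the frame's upright green post, 22 x 22 mm square tube with black cap, at y = +90 mm of the jig. The post rises from the tube and ends 26 mm beyond this point, which lies 198 mm from the lean line (228 mm above the bench when upright). Free on all sides. Axes lean with the frame: z up along the post, y along the lean line.
- kick_pivot (a point): Kickstand pivot, on the frame: 70 mm to the frame's +x side of its tube's middle plane, at y = -20 mm, 90 mm up from the lean line. The pivot axis is the frame's x axis. Axes lean with the frame: x sideways, y along the frame, z up along its post.
- tang (a point): Middle of the foot tang, the peg to push: yellow, 12 mm thick, 36 mm long, sticking out in the frame's +x direction from the yellow 12 mm thick kickstand leg. It lies 75 mm from the pivot axis, and this point 22 mm farther to +x than kick_pivot. The leg goes on to 100 mm from the pivot, to a 16 mm black foot.
- kickstand (a joint): Turn of the kickstand about the frame's x axis, rad: at 0 (stowed) the leg points to the frame's -y and 0.26 rad upward; growing, it swings down; straight down at 1.83, stop at 1.95 (fully down). A spring strut pulls it back to 0 until about 0.9 and from about 1.0 snaps it to 1.95. Pushing the tang at right angles to the leg takes 1 to 2 N; over about 4 N downward begins to lift the frame.
- tin_centre (a point): Centre of a loose red tin, 70 mm across, 90 mm high, standing on the bench beyond the jig's -y end; leave alone.
- wrench: Loose steel wrench, 170 mm long, lying flat on the bench on the jig's +x side; origin under its middle, x along it; leave alone.
- offcut_centre (a point): Centre of a loose steel angle offcut, 40 x 40 x 40 mm, on the bench beyond the jig's +y end; leave alone.

How it is judged:
On the way:
1. the kickstand is fully down, past its centre, while the frame still leans on its rests (value of joint kickstand above 1.8 rad and value of joint frame below -0.15 rad), for 0.2 s.
At the end, for the whole second after the job is handed in: The kickstand is down (above 1.8 rad) and the frame stands within 0.06 rad of upright, still (under 0.05 rad/s), gripped near the top of its post by the fingers with more than 5 N, within 50 mm of post_grip (value of joint kickstand above 1.8 rad and value of joint frame between -0.06 and 0.06 rad and velocity of joint frame between -0.05 and 0.05 rad/s and distance between the grasp point and post_grip below 0.05 m and contact force between the fingers and frame above 5 N); the arm keeps its last pose, push and grip.
It fails at once if the frame is raised off its rests before the kickstand is down (value of joint frame above -0.12 rad and value of joint kickstand below 1 rad).
It fails at once if the frame is pushed past upright and down onto the kickstand (value of joint frame above 0.14 rad).
It fails at once if the tin, the wrench or the offcut is disturbed (distance of any of tin_centre, wrench, offcut_centre from where it was at the start of the episode above 0.03 m).
It also fails if it takes over 48 s, if anything falls off the work surface, if the arm or the gripper's body presses on something with over 40 N, if the wrist force passes 120 N, or if a joint passes its speed limit or range.

ROBOT

A 6-joint arm with a two-finger parallel gripper is mounted at the origin on the work surface. World frame = base frame: x ahead of the robot, y to its left, z up, the work surface at z = 0. Lengths are in m, angles in rad, forces in N, time in s.
With the tool pointing down it reaches from about 0.225 to 0.875 m from the base axis. Payload 3.4 kg.
Tool frame: the origin (TCP) lies midway between the tips of the shut fingers; the grasp point (between the pads) lies 19 mm behind it (manip.grasp_offset is the distance from the TCP to the grasp point, in m); x points along the fingers, y is the direction in which the jaws open and shut, and the axes are right-handed (so a half turn about x gives the same grasp; the last joint's range is limited). The gripper opens to 85 mm and grips with 20 to 120 N. Pads are 22 mm wide; open, the fingers measure 114 mm over their backs; the gripper's body (76 mm by 85 mm) begins 54 mm behind the grasp point. The pads swing forward as they close: fully open they stand 13 mm farther back than shut.
Start: joints at [1.131, 0.276, 1.505, -0, 1.361, -0.121], TCP at [0.18, 0.546, 0.231] pointing down, gripper open.
Joint ranges: [-2.89, 2.89], [-0.75, 2.08], [0.22, 2.7], [-1.18, 4.32], [0.11, 2.71], [-2.7, 2.7]. Speed limits (rad/s): [2.57, 2.57, 3.14, 3.14, 3.14, 3.14].

INTERFACE

Orientations are given as a unit quaternion [w, x, y, z].
In Python, from rig import manip gives the robot as it stands.
- The arm moves only by the shell command python3 -m creep 'ROWS' [OPENING] [FORCE]. ROWS is a JSON object of lists of equal length, an entry for each row: "delta_pos": the shift along the tool's x, y, z in cm, a list of three; "dr": the turn, a rotation vector about the tool's x, y, z in rad, a list of three. In form: {"delta_pos": [[dx, dy, dz], ...], "dr": [[rx, ry, rz], ...]}. A call has 1 to 10 rows; each row is the pose to reach, as a shift and turn from the pose commanded when the call began, along the tool's axes at that moment; what a row does not reach only later rows make up. A row lasts 1/10 s, in which the tool goes at most 50 mm and 8.59 degrees, less where a joint would pass 70% of its speed; a pose out of reach is approached as far as the arm can. A call with a gripper value outside its range is refused whole. OPENING is the opening, from -1 (shut) to 1 (fully open), set as the call begins (- or left out, the last holds). The fingers move at their own pace and stop on an object; FORCE is the grip in N (left out, the last holds). Time passes only in rows, so rows that repeat a pose let the fingers close. It gives the time, the measured TCP pose, the force and the opening at its end, in the units of the state.
- manip.get_state(): the state, without advancing time (a new reading comes with each control period).
- manip.get_image(name): name is "scene" or "top"; returns a dict with "pixels" (384x512x3 uint8, blue, green, red), "depth" (384x512 float32, m along the optical axis (not along the pixel's ray), 0 where there is no reading), "intrinsics" (3x3 intrinsics, pixels), "k1" (the pictures are not rectified: a ray, as slopes to the right and down, at radius r is drawn at 1 + k1 r^2 times it, then the intrinsics apply), "rvec" (rotation vector, rad) and "tvec" (3), from world to camera coordinates, as OpenCV has them. Camera axes: x right, y down, z forward; pixel columns grow to the right and rows downward; lengths in m; the calibration is good to about 2 mm. A picture is of the moment at which its call begins.
- manip.sign_off(): hands the job in, once; it reports no verdict.
The state is a dict: "clock": time; "qpos": joint angles; "qd": joint speeds; "effort": joint torques, N m; "position": TCP position; "ee_rot": TCP orientation; "contact_force": force on the tool from outside, world axes, zero at the start; "moment": the same for the moment, N m; "width": finger opening in m.
Only numpy, scipy, OpenCV 4.12 (cv2) and the standard library are available. Lean on these libraries where they do the work, as an engineer would, in place of code of your own. Each camera call takes 0.05 s, during which the arm holds its last target. There are 200 camera calls.

## Working session

There is one attempt and no reset: what is moved stays moved. The work goes in short steps, Python scripts to look and compute and a shell command to move; the robot and the scene stay as the last step left them, time stands still between calls to the robot, and variables do not carry over. Pictures are saved under pics/ and viewed, about 8 in all and at most 12, crops included, and the job is handed in when it is done.

```bash
ls; mkdir -p pics
cat > h.py <<'E'
import numpy as np, cv2
from rig import manip
from scipy.spatial.transform import Rotation as R
def cam(n):
    d=manip.get_image(n); np.savez(''+n+'.npz',**d); return d
def cloud(d):
    K=np.array(d['intrinsics']);k=float(d['k1']);z=d['depth']
    v,u=np.mgrid[:384,:512]
    xd=(u-K[0,2])/K[0,0];yd=(v-K[1,2])/K[1,1]
    x,y=xd.copy(),yd.copy()
    for _ in range(8):
        f=1+k*(x*x+y*y); x=xd/f;y=yd/f
    P=np.stack([x*z,y*z,z],-1)
    Rm=cv2.Rodrigues(np.array(d['rvec'],float))[0];t=np.array(d['tvec'],float).ravel()
    W=(P-t)@Rm
    W[z==0]=np.nan
    return W
def proj(d,p):
    K=np.array(d['intrinsics']);Rm=cv2.Rodrigues(np.array(d['rvec'],float))[0]
    c=np.atleast_2d(p)@Rm.T+np.array(d['tvec']).ravel()
    s=c[:,:2]/c[:,2:];f=1+float(d['k1'])*(s**2).sum(1,keepdims=True)
    return s*f*[K[0,0],K[1,1]]+[K[0,2],K[1,2]]
E
python3 - <<'E'
from h import *
s=manip.get_state();print(s, manip.grasp_offset)
for n in('scene','top'):
    d=cam(n);cv2.imwrite(f'pics/{n}0.png',d['pixels'])
    W=cloud(d);hsv=cv2.cvtColor(d['pixels'],cv2.COLOR_BGR2HSV)
    print(n,d['k1'],'cam',-cv2.Rodrigues(np.array(d['rvec'],float))[0].T@np.array(d['tvec']).ravel())
    for c,(lo,hi) in dict(blue=(100,130),green=(40,85),yellow=(22,35),red=(0,8)).items():
        m=(hsv[...,0]>=lo)&(hsv[...,0]<=hi)&(hsv[...,1]>110)&(hsv[...,2]>50)
        p=W[m];p=p[~np.isnan(p[:,0])]
        v,u=np.where(m)
        if len(p):print(c,len(p),'px',np.median(u),np.median(v),np.percentile(p,[2,50,98],axis=0).round(3).tolist())
E
```

```text
pics
{'clock': 0.0, 'qpos': array([ 1.13100284e+00,  2.76637718e-01,  1.50615571e+00,  4.11021513e-05,
        1.36070908e+00, -1.21014977e-01]), 'qd': array([ 0.00172652,  0.00035298, -0.00036374,  0.00031717, -0.00061414,
       -0.00103786]), 'effort': array([ 1.00859212e-03, -4.16786993e+01, -2.45809257e+01, -3.26229463e-05,
        1.10479604e-02, -3.55095366e-06]), 'position': array([0.17997758, 0.54554098, 0.23040636]), 'ee_rot': array([ 0.69794246,  0.11158664,  0.6983435 , -0.1128765 ]), 'contact_force': array([ 0.28059661,  0.6657723 , -0.57005193]), 'moment': array([-0.00661734, -0.01185817,  0.03956125]), 'width': 0.0855591121422426} 0.0187
scene 0.025058026971211265 cam [1.1034674  0.19326253 0.98587111]
blue 4884 px 300.0 169.0 [[-0.577, -0.134, -0.194], [0.523, 0.156, 0.009], [0.629, 0.508, 0.051]]
green 1309 px 278.0 165.0 [[0.507, -0.105, 0.06], [0.55, 0.075, 0.129], [0.591, 0.148, 0.233]]
yellow 145 px 224.0 160.0 [[0.498, -0.108, 0.01], [0.585, -0.077, 0.154], [0.609, -0.029, 0.168]]
red 441 px 170.0 151.0 [[-0.123, -0.309, 0.0], [0.547, -0.269, 0.05], [0.56, 0.639, 0.306]]
top 0.017311224867595332 cam [0.47277798 0.0422679  1.21904503]
blue 1745 px 270.0 221.0 [[0.478, -0.148, 0.007], [0.562, 0.0, 0.012], [0.632, 0.179, 0.128]]
green 1207 px 249.0 227.0 [[0.436, -0.106, -0.669], [0.537, 0.066, 0.128], [0.814, 1.186, 0.194]]
yellow 124 px 296.0 211.0 [[0.568, -0.095, 0.0], [0.582, -0.074, 0.156], [0.608, -0.028, 0.169]]
red 9810 px 220.0 15.0 [[0.061, -1.265, -0.665], [1.701, 0.203, -0.534], [1.709, 1.311, -0.382]]
```

Run:
```python
from h import *
a=cv2.imread('pics/scene0.png')[70:290,120:420];b=cv2.imread('pics/top0.png')[120:320,150:400]
cv2.imwrite('pics/s1.png',cv2.resize(a,None,fx=2.6,fy=2.6,interpolation=cv2.INTER_CUBIC))
cv2.imwrite('pics/t1.png',cv2.resize(b,None,fx=3,fy=3,interpolation=cv2.INTER_CUBIC))
# base plate points from top
d=dict(np.load('top.npz'));W=cloud(d);hsv=cv2.cvtColor(d['pixels'],cv2.COLOR_BGR2HSV)
m=(hsv[...,0]>=100)&(hsv[...,0]<=130)&(hsv[...,1]>110)&(hsv[...,2]>50)
p=W[m]
q=p[(p[:,2]<.022)&(p[:,2]>.003)&(p[:,0]>.3)];print('plate',cv2.minAreaRect(q[:,:2].astype(np.float32)),len(q),np.median(q[:,2]))
q=p[(p[:,2]<.06)&(p[:,2]>.04)];
for s in(q[:,1]<0,q[:,1]>0):print('trun',q[s].mean(0),s.sum())
q=p[(p[:,2]>.115)];print('rests',q.round(3).tolist()[:40])
```

```text
plate ((0.5548956990242004, 0.015742138028144836), (0.3427285850048065, 0.10101035237312317), 76.05189514160156) 1529 0.012050777273465893
trun [ 0.51881805 -0.12514279  0.04968205] 43
trun [0.58966997 0.15909184 0.05009223] 40
rests [[0.586, 0.032, 0.129], [0.582, -0.001, 0.133], [0.58, 0.047, 0.133], [0.574, 0.035, 0.126], [0.574, 0.032, 0.127], [0.574, 0.029, 0.125], [0.574, 0.026, 0.129], [0.574, 0.023, 0.124], [0.575, 0.154, 0.123], [0.568, 0.05, 0.128], [0.567, 0.002, 0.129], [0.562, -0.088, 0.16], [0.561, -0.09, 0.163], [0.566, 0.05, 0.125], [0.564, 0.002, 0.133], [0.559, -0.094, 0.156], [0.558, -0.096, 0.163], [0.558, -0.099, 0.163], [0.555, 0.005, 0.126], [0.552, 0.005, 0.128], [0.554, 0.157, 0.121], [0.549, 0.006, 0.13], [0.547, 0.027, 0.122], [0.528, 0.128, 0.249], [0.525, 0.128, 0.248], [0.525, 0.126, 0.246], [0.523, -0.069, 0.121], [0.522, 0.107, 0.202], [0.52, 0.037, 0.124], [0.517, 0.037, 0.124], [0.517, 0.034, 0.128], [0.517, 0.031, 0.13], [0.517, 0.028, 0.129], [0.517, 0.025, 0.126], [0.514, 0.037, 0.131], [0.514, 0.034, 0.127], [0.514, 0.031, 0.132], [0.514, 0.028, 0.126], [0.514, 0.025, 0.127], [0.514, 0.022, 0.13]]
```

View pics/s1.png

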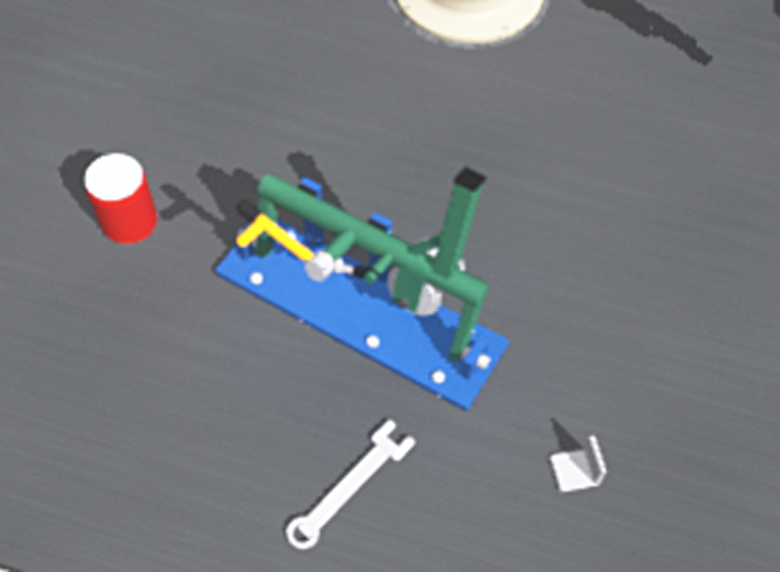

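View pics/t1.png

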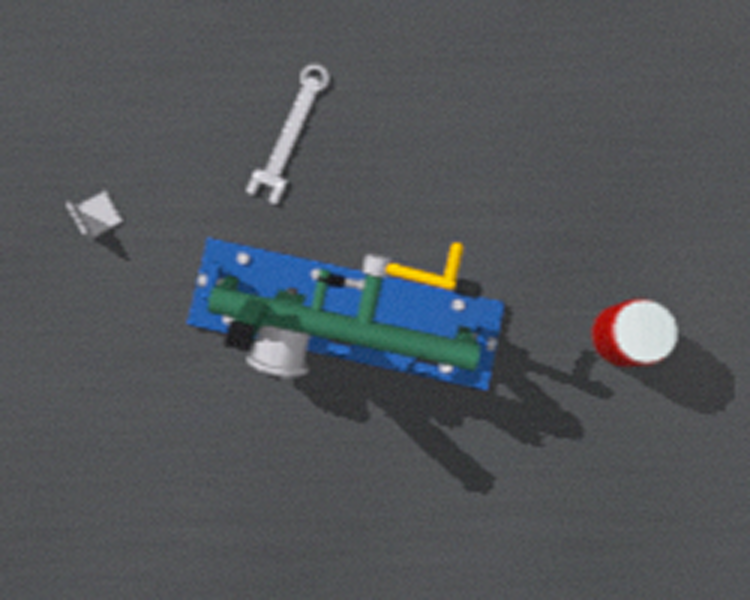

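The jig lies in the middle of both views. The yellow tang is at crop ≈(242,240) in the scene view and (455,255) in the top view, and the post cap is at (470,180). All the loose parts are clear of the work area. Next I check the model against the cloud and work out the first moves.

```bash
cat >> h.py <<'E'
J0=np.array([0.555,0.0158,0.]);th=np.deg2rad(76.05)
jy=np.array([np.cos(th),np.sin(th),0]);jx=np.array([jy[1],-jy[0],0]);jz=np.array([0,0,1.])
RJ=np.stack([jx,jy,jz],1); LA=J0+[0,0,.03]
def F(lean): return RJ@R.from_euler('y',lean).as_matrix()
def fp(p,lean=-.26): return LA+F(lean)@np.array(p)
def tang(k,lean=-.26,off=(0,0,0)):
    a=.26-k
    return fp(np.array([.092,-.02-.075*np.cos(a),.09+.075*np.sin(a)])+off,lean)
def cur():
    s=manip.get_state();q=s['ee_rot'];return np.array(s['position']),R.from_quat(np.r_[q[1:],q[0]]).as_matrix(),s
def rows(targets,base=None):
    p,M,_=cur() if base is None else (*base,None)
    for (t,T) in targets:
        print((M.T@(t-p)*100).round(2).tolist(), R.from_matrix(M.T@T).as_rotvec().round(3).tolist())
def tool(xdir,ydir):
    x=np.array(xdir)/np.linalg.norm(xdir);y=ydir-x*(x@ydir);y/=np.linalg.norm(y);return np.stack([x,y,np.cross(x,y)],1)
E
python3 - <<'E'
from h import *
np.set_printoptions(precision=3,suppress=True)
p,M,s=cur();print(p,M.tolist())
for n in('scene','top'):
    d=dict(np.load(n+'.npz'));W=cloud(d);hsv=cv2.cvtColor(d['pixels'],cv2.COLOR_BGR2HSV)
    m=(hsv[...,0]>=22)&(hsv[...,0]<=35)&(hsv[...,1]>110)&(hsv[...,2]>50)
    q=(W[m]-LA)@F(-.26); q=q[(abs(q)<.3).all(1)]
    q=q[np.linalg.norm(q-[.09,-.06,.1],axis=1)<.1]
    print(n,'yellow frame coords',np.percentile(q,[3,50,97],axis=0))
    tg=q[q[:,0]>.085];print('tang',tg.mean(0),tg.min(0),tg.max(0),len(tg))
    g=(hsv[...,0]>=40)&(hsv[...,0]<=85)&(hsv[...,1]>110)
    q=(W[g]-LA)@F(-.26);q=q[(abs(q)<.4).all(1)]
    po=q[(q[:,2]>.12)&(q[:,2]<.23)];print('post',po.min(0),np.median(po,axis=0),po.max(0),len(po))
    tu=q[(q[:,2]>.07)&(q[:,2]<.11)&(abs(q[:,0])<.03)];print('tube',np.median(tu,axis=0),tu.max(0))
    c=proj(d,[fp([0,.09,.224]),tang(0),fp([.07,-.02,.09])]);print('px',c)
print('tang',tang(0),'model frame',[.092,-.0925,.1093])
E
```

```text
[0.18  0.546 0.231] [[-0.0006523580087670067, 0.3133480772803626, 0.949638118913583], [-0.001421634823796425, 0.949637070747013, -0.31334870801945314], [-0.9999987766909799, -0.0015544541590653826, -0.00017403680989247494]]
scene yellow frame coords [[ 0.07  -0.097  0.097]
 [ 0.077 -0.082  0.108]
 [ 0.111 -0.036  0.116]]
tang [ 0.099 -0.092  0.113] [ 0.085 -0.098  0.108] [ 0.113 -0.088  0.117] 39
post [-0.004  0.063  0.12 ] [0.013 0.091 0.168] [0.017 0.099 0.216] 253
tube [0.012 0.022 0.099] [0.03  0.136 0.11 ]
px [[301.683 137.444]
 [216.994 159.217]
 [243.458 171.818]]
top yellow frame coords [[ 0.066 -0.097  0.098]
 [ 0.074 -0.082  0.111]
 [ 0.107 -0.035  0.119]]
tang [ 0.098 -0.092  0.115] [ 0.085 -0.097  0.11 ] [ 0.11  -0.087  0.121] 30
post [-0.004  0.057  0.12 ] [0.01  0.083 0.147] [0.011 0.101 0.207] 78
tube [ 0.005 -0.015  0.101] [0.029 0.135 0.11 ]
px [[229.191 231.618]
 [300.796 206.87 ]
 [275.175 207.959]]
tang [ 0.592 -0.089  0.159] model frame [0.092, -0.0925, 0.1093]
```

The model agrees with the cloud to within about 2 mm. Next are rows to shut the gripper, rise, cross over and come down above the tang.

Run:
```python
from h import *
p,M,s=cur();T=tool([0,0,-1],jy)
A=tang(0,off=(.006,0,0));print(A)
up=lambda q,z:np.r_[q[:2],z]
rows([(up(p,.36),T),(up(p*.66+A*.34,.36),T),(up(p*.33+A*.67,.36),T),(up(A,.36),T),(up(A,A[2]+.03),T)])
```

```text
[ 0.59735312 -0.09001025  0.160802  ]
[-12.94, -0.02, -0.0] [-0.075, -0.0, 0.002]
[-12.92, -16.1, 20.24] [-0.075, -0.0, 0.002]
[-12.9, -31.7, 39.9] [-0.075, -0.0, 0.002]
[-12.88, -47.3, 59.55] [-0.075, -0.0, 0.002]
[4.04, -47.28, 59.55] [-0.075, -0.0, 0.002]
```

```bash
python3 -m creep '{"delta_pos":[[-4,0,0],[-8.5,0,0],[-13,0,0],[-13,-2.5,3],[-13,-5,6.3],[-13,-8,10],[-13,-11,14],[-13,-14,17.6],[-13,-17,21.4],[-13,-20,25.2]],"dr":[[-0.02,0,0],[-0.04,0,0],[-0.075,0,0],[-0.075,0,0],[-0.075,0,0],[-0.075,0,0],[-0.075,0,0],[-0.075,0,0],[-0.075,0,0],[-0.075,0,0]]}' -1 40
python3 - <<'E'
from h import *
T=tool([0,0,-1],jy)
A=tang(0,off=(.006,0,0))
up=lambda q,z:np.r_[q[:2],z]
rows([(up(A,.36),T),(up(A,A[2]+.03),T)])
E
```

```text
clock: 1.1
position: [0.3572, 0.2753, 0.3611]
ee_rot: [0.702, 0.086, 0.702, -0.086]
contact_force: [1.1, -0.2, -0.5]
width: 0.0003
[0.11, -29.67, 32.11] [0.0, -0.0, 0.0]
[17.03, -29.67, 32.11] [0.0, -0.0, 0.0]
```

```bash
python3 -m creep '{"delta_pos":[[0,-3,3.3],[0,-6.2,6.7],[0,-9.4,10.2],[0,-12.6,13.7],[0,-15.8,17.1],[0,-19,20.6],[0,-22.2,24],[0,-25.4,27.5],[0,-28,30.4],[0,-29.5,32]],"dr":[[0,0,0],[0,0,0],[0,0,0],[0,0,0],[0,0,0],[0,0,0],[0,0,0],[0,0,0],[0,0,0],[0,0,0]]}'
python3 - <<'E'
from h import *
T=tool([0,0,-1],jy)
A=tang(0,off=(.006,0,0))
up=lambda q,z:np.r_[q[:2],z]
rows([(up(A,.36),T),(up(A,A[2]+.025),T)])
E
```

```text
clock: 2.1
position: [0.5975, -0.0895, 0.3598]
ee_rot: [0.701, 0.087, 0.702, -0.087]
contact_force: [-1.3, -0.1, 0.1]
width: 0.0001
[-0.02, -0.05, -0.0] [-0.003, -0.001, 0.001]
[17.4, -0.04, 0.02] [-0.003, -0.001, 0.001]
```

```bash
python3 -m creep '{"delta_pos":[[4,0,0],[8,0,0],[12,0,0],[15,0,0],[17,0,0],[17.4,0,0],[17.4,0,0]],"dr":[[0,0,0],[0,0,0],[0,0,0],[0,0,0],[0,0,0],[0,0,0],[0,0,0]]}'
python3 - <<'E'
from h import *
T=tool([0,0,-1],jy)
rows([(tang(k,off=(.006,0,0))+[0,0,.006],T) for k in (0,.1,.2,.3,.4,.5,.6,.7,.8,.9,1.0,1.1,1.2)])
d=cam('scene');cv2.imwrite('pics/s2.png',cv2.resize(d['pixels'][90:240,160:360],None,fx=4,fy=4,interpolation=cv2.INTER_CUBIC)[:600])
E
```

```text
clock: 2.8
position: [0.5959, -0.0863, 0.1867]
ee_rot: [0.701, 0.086, 0.702, -0.086]
contact_force: [0.1, 0.7, -0.5]
width: 0.0001
[1.99, -0.33, 0.24] [-0.0, -0.002, -0.0]
[2.69, -0.48, 0.43] [-0.0, -0.002, -0.0]
[3.41, -0.57, 0.62] [-0.0, -0.002, -0.0]
[4.14, -0.57, 0.81] [-0.0, -0.002, -0.0]
[4.86, -0.51, 1.01] [-0.0, -0.002, -0.0]
[5.57, -0.36, 1.2] [-0.0, -0.002, -0.0]
[6.26, -0.15, 1.38] [-0.0, -0.002, -0.0]
[6.93, 0.14, 1.56] [-0.0, -0.002, -0.0]
[7.57, 0.49, 1.73] [-0.0, -0.002, -0.0]
[8.18, 0.91, 1.89] [-0.0, -0.002, -0.0]
[8.73, 1.38, 2.04] [-0.0, -0.002, -0.0]
[9.24, 1.91, 2.18] [-0.0, -0.002, -0.0]
[9.7, 2.5, 2.3] [-0.0, -0.002, -0.0]
```

View pics/s2.png

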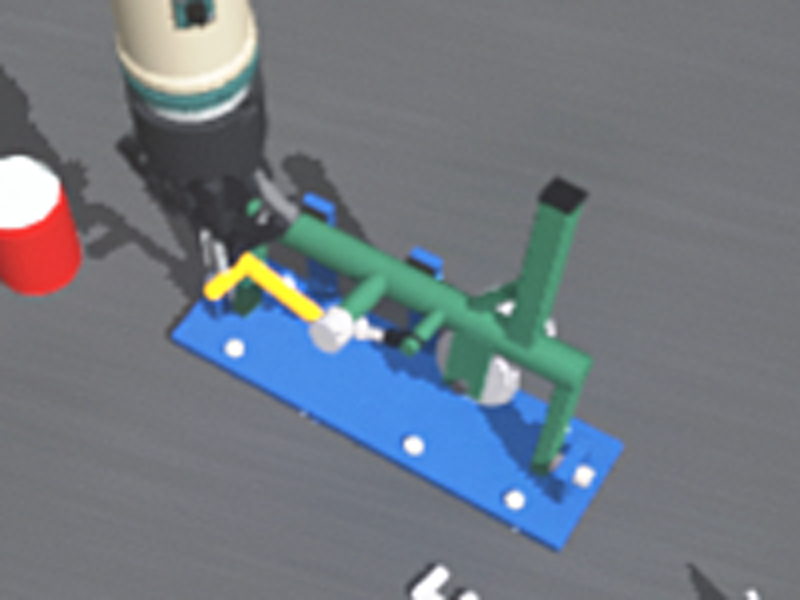

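Run:
```python
from h import *
np.set_printoptions(precision=4,suppress=True)
p,M,s=cur();print(p,M.tolist(),s['qd'],s['width'],s['contact_force'])
d=dict(np.load('scene.npz'))
print((proj(d,[p,p+[0,0,.05],tang(0),fp([.075,-.0925,.1093])])-[160,90])*4)
W=cloud(d)
for u,v in ((225,235),(205,245),(265,190),(212,240)):
    print(u,v,W[90+v//4,160+u//4], d['pixels'][90+v//4,160+u//4])
```

```text
[ 0.5967 -0.0865  0.1879] [[0.0007990266897415221, 0.24134163468415235, 0.970439888362144], [-0.00010675632979120775, 0.9704402132046035, -0.24134162757073224], [-0.999999675079665, 8.923780101013912e-05, 0.0008011723782935798]] [-0.     -0.0144 -0.0251  0.0006 -0.0016 -0.0008] -7.910735862522084e-05 [-0.7243  0.2338  0.4838]
[[224.0611 258.4536]
 [216.0607 211.4376]
 [227.9741 276.8699]
 [242.5639 263.4551]]
225 235 [ 0.611  -0.0755  0.2396] [62 58 57]
205 245 [ 0.6071 -0.0932  0.2145] [135 133 131]
265 190 [ 0.6069 -0.0469  0.289 ] [168 162 161]
212 240 [ 0.6115 -0.0845  0.2283] [119 116 115]
```

```bash
python3 -m creep '{"delta_pos":[[1,-0.2,0.1],[2,-0.3,0.2],[2.7,-0.5,0.4],[3.4,-0.5,0.6],[4.1,-0.5,0.8],[4.9,-0.4,1],[5.6,-0.3,1.2],[6.2,-0.1,1.4],[6.2,-0.1,1.4]],"dr":[[0,0,0],[0,0,0],[0,0,0],[0,0,0],[0,0,0],[0,0,0],[0,0,0],[0,0,0],[0,0,0]]}'
python3 - <<'E'
from h import *
T=tool([0,0,-1],jy)
rows([(tang(k,off=(.006,0,0))+[0,0,.006],T) for k in (.6,.7,.8,.9,1.0,1.1,1.2)])
d=cam('scene');cv2.imwrite('pics/s3.png',cv2.resize(d['pixels'][90:240,160:360],None,fx=4,fy=4,interpolation=cv2.INTER_CUBIC)[:600])
E
```

```text
clock: 3.75
position: [0.6093, -0.0902, 0.124]
ee_rot: [0.701, 0.086, 0.703, -0.086]
contact_force: [-0.6, -0.5, 0.4]
width: -0.0001
[0.0, -0.1, -0.02] [-0.0, -0.002, -0.001]
[0.67, 0.19, 0.16] [-0.0, -0.002, -0.001]
[1.31, 0.54, 0.33] [-0.0, -0.002, -0.001]
[1.91, 0.96, 0.49] [-0.0, -0.002, -0.001]
[2.47, 1.43, 0.64] [-0.0, -0.002, -0.001]
[2.98, 1.97, 0.78] [-0.0, -0.002, -0.001]
[3.44, 2.55, 0.9] [-0.0, -0.002, -0.001]
```

View pics/s3.png

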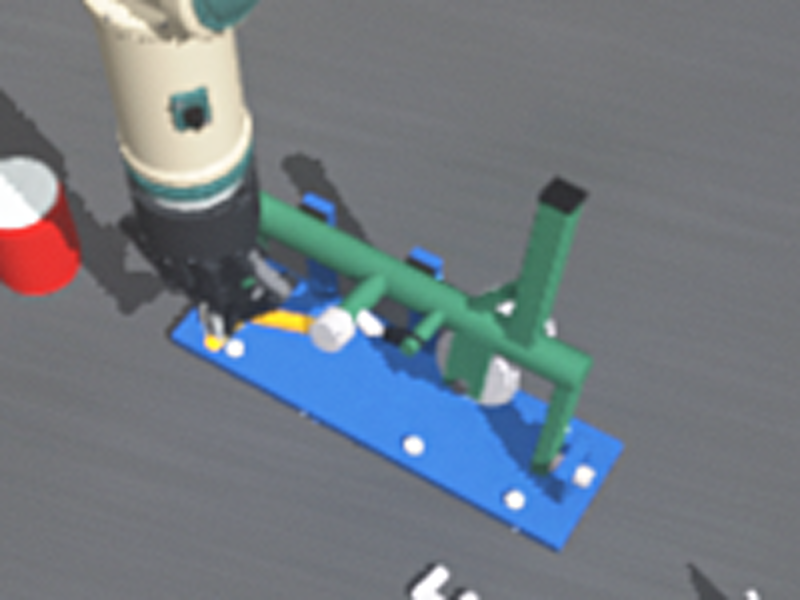

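The tang end is at crop (213,343), under the fingertips. The leg has swung below horizontal, and the cap hasn't moved from (563,195), so the frame is still leaning. I continue past centre.

```bash
python3 -m creep '{"delta_pos":[[0.7,0.2,0.2],[1.3,0.5,0.3],[1.9,0.9,0.5],[2.5,1.4,0.6],[3,1.9,0.8],[3.2,2.2,0.8],[3.2,2.2,0.8],[3.2,2.2,0.8]],"dr":[[0,0,0],[0,0,0],[0,0,0],[0,0,0],[0,0,0],[0,0,0],[0,0,0],[0,0,0]]}'
python3 - <<'E'
from h import *
d=cam('scene');cv2.imwrite('pics/s4.png',cv2.resize(d['pixels'][90:240,160:360],None,fx=4,fy=4,interpolation=cv2.INTER_CUBIC)[:600])
E
```

```text
clock: 4.6
position: [0.6227, -0.0712, 0.0933]
ee_rot: [0.702, 0.086, 0.702, -0.086]
contact_force: [-0.3, -0.3, -0.8]
width: -0.0001
```

View pics/s4.png

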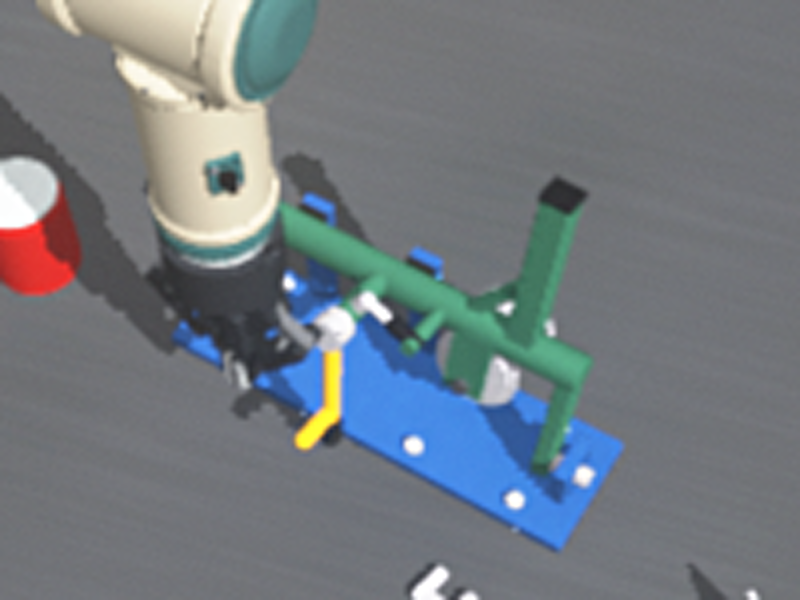

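The kickstand has snapped down (leg from (333,350) to the foot at (330,430)), and the frame is still on its rests with the cap at (563,195). Now I retract and go to the post.

Run:
```python
from h import *
L=-.26;T=tool(-F(L)[:,2],jy);G=fp([0,.09,.198-.0187]);Ap=fp([0,.09,.30]);p,M,s=cur()
U=p+[0,0,.27]-.015*jy; H=Ap.copy(); H[2]=p[2]+.27
print(p,U,H,Ap,G); rows([(U,M),(H,T),(Ap,T),(G,T)])
```

```text
[ 0.62271534 -0.07136911  0.09349191] [ 0.61909921 -0.08592671  0.36349191] [0.50184725 0.1217383  0.36349191] [0.50184725 0.1217383  0.31991699] [0.5319617  0.11425783 0.20327372]
[-27.0, -1.5, 0.01] [0.0, 0.0, 0.0]
[-27.01, 15.82, -16.38] [-0.0, -0.26, 0.0]
[-22.65, 15.82, -16.38] [-0.0, -0.26, 0.0]
[-10.98, 15.82, -13.28] [-0.0, -0.26, 0.0]
```

```bash
python3 -m creep '{"delta_pos":[[-1,-0.7,0],[-4,-1.5,0],[-8,-1.5,0],[-12.5,-1.5,0],[-17,-1.5,0],[-21,-1.5,0],[-25,-1.5,0],[-27,-1.5,0],[-27,0,-1.5],[-27,2.5,-4]],"dr":[[0,0,0],[0,0,0],[0,0,0],[0,0,0],[0,0,0],[0,0,0],[0,0,0],[0,0,0],[0,0,0],[0,-0.05,0]]}' 
python3 -m creep '{"delta_pos":[[0,3,-3],[0,6,-6],[0,9,-9],[0,11.5,-11.5],[0,13.3,-12.4],[0,13.3,-12.4]],"dr":[[0,-0.05,0],[0,-0.1,0],[0,-0.15,0],[0,-0.21,0],[0,-0.21,0],[0,-0.21,0]]}' 1 40
python3 - <<'E'
from h import *
L=-.26;T=tool(-F(L)[:,2],jy);G=fp([0,.09,.198-.0187]);Ap=fp([0,.09,.30])
rows([(Ap,T),(G,T)])
E
```

```text
clock: 5.65
position: [0.5918, -0.0396, 0.3639]
ee_rot: [0.72, 0.085, 0.683, -0.09]
contact_force: [0.1, 1.0, -0.8]
width: -0.0002
clock: 6.25
position: [0.5, 0.1232, 0.3587]
ee_rot: [0.788, 0.074, 0.604, -0.095]
contact_force: [0.2, -0.6, 1.0]
width: 0.085
[3.8, -0.11, -0.8] [0.003, 0.002, -0.002]
[15.87, -0.14, -0.82] [0.003, 0.002, -0.002]
```

```bash
python3 -m creep '{"delta_pos":[[2,0,-0.4],[4,-0.1,-0.8],[6,-0.1,-0.8],[6,-0.1,-0.8],[6,-0.1,-0.8]],"dr":[[0,0,0],[0,0,0],[0,0,0],[0,0,0],[0,0,0]]}'
python3 - <<'E'
from h import *
L=-.26;T=tool(-F(L)[:,2],jy);G=fp([0,.09,.198-.0187])
rows([(G,T)])
d=cam('scene');cv2.imwrite('pics/s5.png',cv2.resize(d['pixels'][50:200,200:400],None,fx=4,fy=4,interpolation=cv2.INTER_CUBIC)[:600])
E
```

```text
clock: 6.75
position: [0.5096, 0.1176, 0.2977]
ee_rot: [0.787, 0.074, 0.605, -0.097]
contact_force: [-0.1, -0.2, -0.1]
width: 0.0857
[9.7, 0.22, -0.26] [-0.002, 0.0, 0.001]
```

View pics/s5.png

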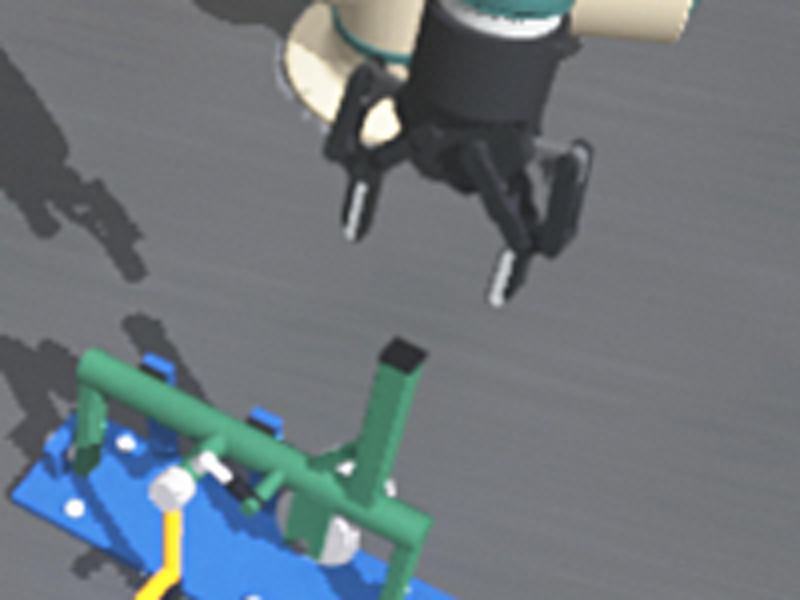

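The open fingers (350,240)/(497,303) straddle the line of the post, with the cap at (403,350). Descend, check the centring, then close.

```bash
python3 -m creep '{"delta_pos":[[2,0.1,-0.1],[4,0.2,-0.2],[6,0.2,-0.3],[8,0.2,-0.3],[9.3,0.2,-0.3],[9.7,0.2,-0.3],[9.7,0.2,-0.3],[9.7,0.2,-0.3]],"dr":[[0,0,0],[0,0,0],[0,0,0],[0,0,0],[0,0,0],[0,0,0],[0,0,0],[0,0,0]]}'
python3 - <<'E'
from h import *
L=-.26;T=tool(-F(L)[:,2],jy);G=fp([0,.09,.198-.0187])
rows([(G,T)]);
E
```

```text
clock: 7.6
position: [0.5317, 0.1154, 0.204]
ee_rot: [0.788, 0.074, 0.604, -0.096]
contact_force: [0.2, -0.3, -0.1]
width: 0.0853
[0.08, -0.1, 0.03] [-0.001, 0.002, -0.001]
```

```bash
python3 -m creep '{"delta_pos":[[0,-0.1,0],[0,-0.1,0],[0,-0.1,0],[0,-0.1,0],[0,-0.1,0],[0,-0.1,0],[0,-0.1,0],[0,-0.1,0]],"dr":[[0,0,0],[0,0,0],[0,0,0],[0,0,0],[0,0,0],[0,0,0],[0,0,0],[0,0,0]]}' -1 50
python3 - <<'E'
from h import *
p,M,s=cur();print(s['contact_force'],s['moment'],s['width'])
# rigid rotation about lean axis by a
for a in (.03,.06,.09,.12,.15,.18,.21,.235,.25,.26):
    Q=RJ@R.from_euler('y',a).as_matrix()@RJ.T
    rows([(LA+Q@(p-LA),Q@M)])
E
```

```text
clock: 8.4
position: [0.5302, 0.1131, 0.203]
ee_rot: [0.787, 0.073, 0.605, -0.097]
contact_force: [-2.3, -4.7, 2.6]
width: 0.0215
[-2.28928916 -4.69625137  2.57093138] [-0.48214859  0.30644827 -0.11299502] 0.021543999604085907
[0.0, -0.0, 0.54] [-0.0, 0.03, 0.0]
[0.02, -0.0, 1.08] [-0.0, 0.06, 0.0]
[0.06, -0.0, 1.61] [-0.0, 0.09, 0.0]
[0.11, -0.0, 2.15] [-0.0, 0.12, 0.0]
[0.18, -0.0, 2.68] [-0.0, 0.15, 0.0]
[0.26, -0.0, 3.21] [-0.0, 0.18, 0.0]
[0.36, -0.0, 3.74] [-0.001, 0.21, 0.0]
[0.46, -0.0, 4.18] [-0.001, 0.235, 0.0]
[0.52, -0.0, 4.44] [-0.001, 0.25, 0.0]
[0.57, -0.0, 4.62] [-0.001, 0.26, 0.0]
```

The post is gripped (21.5 mm between the pads) with only about 6 N on the wrist. Raise it along the arc.

```bash
python3 -m creep '{"delta_pos":[[0,0,0.3],[0,0,0.7],[0,0,1.1],[0.05,0,1.5],[0.1,0,2],[0.15,0,2.4],[0.2,0,2.9],[0.25,0,3.2],[0.3,0,3.4],[0.3,0,3.4]],"dr":[[0,0.017,0],[0,0.039,0],[0,0.061,0],[0,0.084,0],[0,0.112,0],[0,0.134,0],[0,0.162,0],[0,0.179,0],[0,0.19,0],[0,0.19,0]]}'
python3 - <<'E'
from h import *
p,M,s=cur();print(s['contact_force'],s['moment'],s['width'])
q=(p-LA)@RJ;print('grasp frame lean est',np.arctan2(q[0],q[2]),'tool pitch',np.arctan2((-M[:,0])@jx,-M[2,0]))
for a in (.02,.04,.06,.07,.08):
    Q=RJ@R.from_euler('y',a).as_matrix()@RJ.T
    rows([(LA+Q@(p-LA),Q@M)])
E
```

```text
clock: 9.4
position: [0.5632, 0.1049, 0.209]
ee_rot: [0.725, 0.082, 0.677, -0.09]
contact_force: [-3.1, -5.2, 6.1]
width: 0.0214
[-3.08551942 -5.19260684  6.10114876] [-0.44419152  0.54538562  0.02001412] 0.021409704035013744
grasp frame lean est -0.0752770922013166 tool pitch -0.06882229162274353
[0.0, 0.0, 0.36] [-0.0, 0.02, -0.0]
[0.01, 0.0, 0.72] [-0.0, 0.04, -0.0]
[0.03, 0.0, 1.08] [-0.0, 0.06, -0.0]
[0.04, 0.0, 1.26] [-0.0, 0.07, -0.0]
[0.05, 0.0, 1.44] [-0.0, 0.08, -0.0]
```

```bash
python3 -m creep '{"delta_pos":[[0,0,0.3],[0,0,0.6],[0,0,0.9],[0,0,1.1],[0.05,0,1.3],[0.05,0,1.3],[0.05,0,1.3],[0.05,0,1.3]],"dr":[[0,0.017,0],[0,0.034,0],[0,0.05,0],[0,0.061,0],[0,0.072,0],[0,0.072,0],[0,0.072,0],[0,0.072,0]]}'
python3 - <<'E'
from h import *
np.set_printoptions(precision=4,suppress=True)
p,M,s=cur();print(s['contact_force'],s['moment'],s['width'])
q=(p-LA)@RJ;print('lean est',np.arctan2(q[0],q[2]),'tool pitch',np.arctan2((-M[:,0])@jx,-M[2,0]), 'grip dist',np.linalg.norm(p-.0187*M[:,0]-fp([0,.09,.198],0)))
for n in('scene','top'):
    d=cam(n);W=cloud(d);hsv=cv2.cvtColor(d['pixels'],cv2.COLOR_BGR2HSV)
    if n=='scene':cv2.imwrite('pics/s6.png',cv2.resize(d['pixels'][70:270,150:410],None,fx=3,fy=3,interpolation=cv2.INTER_CUBIC))
    q=(W-LA)@RJ
    g=(hsv[...,0]>=40)&(hsv[...,0]<=85)&(hsv[...,1]>110)&(abs(q)<.3).all(-1)
    po=q[g&(abs(q[...,1]-.09)<.008)&(q[...,2]>.12)&(q[...,2]<.22)]
    if len(po)>10: print(n,'post face slope dx/dz',np.polyfit(po[:,2],po[:,0],1),len(po))
    tu=q[g&(q[...,2]>.085)&(q[...,2]<.12)&(q[...,1]<.06)&(abs(q[...,1]+.02)>.02)&(abs(q[...,0])<.04)];tu=tu[(tu[:,1]<-.05)]
    print('tube centre x~',(tu[:,0].min()+tu[:,0].max())/2,'top z',tu[:,2].max(),len(tu))
    y=(hsv[...,0]>=22)&(hsv[...,0]<=35)&(hsv[...,1]>110)&(abs(q)<.2).all(-1);r=q[y];
    if len(r):print('yellow',r.min(0),np.median(r,axis=0),r.max(0),'model',(tang(1.95,0)-LA)@RJ)
E
```

```text
clock: 10.2
position: [0.5756, 0.1018, 0.2096]
ee_rot: [0.701, 0.085, 0.703, -0.087]
contact_force: [-2.8, -4.8, 6.3]
width: 0.0215
[-2.8073 -4.8196  6.3106] [-0.5257  0.5324  0.0747] 0.021543190972969157
lean est -0.004020799241489574 tool pitch 0.002111983956499838 grip dist 0.0016709374978074528
scene post face slope dx/dz [0.059 0.003] 58
tube centre x~ 0.005427355385180526 top z 0.10747686554742372 212
yellow [ 0.0399 -0.0337 -0.0325] [ 0.0815 -0.012   0.0208] [ 0.1136 -0.0073  0.071 ] model [ 0.092  -0.0111  0.0155]
tube centre x~ -0.0007540260350107865 top z 0.10876399376397808 232
yellow [ 0.0639 -0.0169 -0.0344] [ 0.0981 -0.0083  0.0207] [ 0.1185 -0.0039  0.0937] model [ 0.092  -0.0111  0.0155]
```

View pics/s6.png

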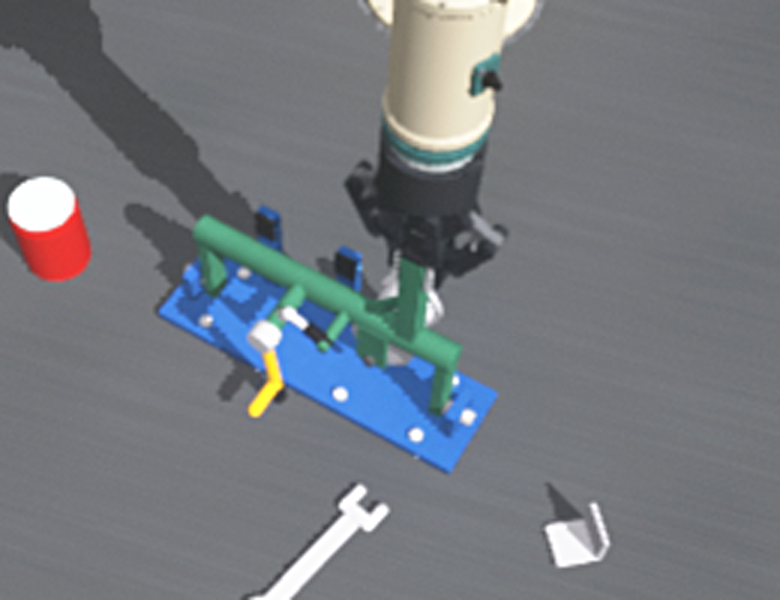

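The frame stands upright in the grip, at crop (412,260). The kickstand is down, with its leg from (265,345) to the foot at (278,390), and the tin, wrench and offcut look undisturbed. Handing in.

Run:
```python
from h import *
p,M,s=cur();q=(p-LA)@RJ;print(s['clock'],np.arctan2(q[0],q[2]),abs(s['qd']).max(),s['width'],s['contact_force'])
print(manip.sign_off())
```

```text
10.3 -0.004234718247896712 0.0014126377678938535 0.021341599027195127 [-2.95274842 -3.74575444  4.8502374 ]
the job is handed in; nothing more can be done
None
```

I handed the job in at 10.3 s. The kickstand is down and the frame stands upright, held near the top of its post; no verdict is reported.

**What I did:** I shut the fingers and pushed the tang down along its arc until the kickstand snapped past centre, with the frame still on its rests. I then gripped the post at `post_grip` with 50 N and turned the frame about the lean line to upright.

**Last checks:**
- **Frame:** lean from the arm's position was about -0.004 rad, and the arm was still (joint speeds under 0.002 rad/s).
- **Grip:** the grasp point was about 2 mm from `post_grip`. The pads stood 21.3 mm apart on the 22 mm post, with about 7 N on the wrist. I did not measure the finger contact force itself.
- **Kickstand:** the camera's yellow points match the fully-down model to about 1 cm.
- **Loose parts:** the tin, wrench and offcut look untouched in the last picture. I did not measure their positions.

**Checks that disagreed:** a fit to the post's face in the scene camera gave a slope of 0.059, close to the 0.06 rad limit. I judged it unreliable because it used only 58 pixels and probably took in the foot of the post. The tube's centre came out 5 mm off upright in the scene view and -1 mm in the top view. I relied on the arm's position, which should give the lean to about 0.01 rad.

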